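Balance a loaded centrifuge rotor

TASK

The six-bucket centrifuge rotor on its stand is loaded out of balance: every tube must face its twin, the other tube of the same shape, straight across the hub. Change the tubes over, parking one in the free wide place of the bench rack to make room, until each of the six is fully home in a bucket opposite its twin. Keep every tube upright all the time, and do not disturb the jar and the specimen cup.

Things in the scene. Friction and masses are not known exactly. Their poses are not given: they have to be found in the camera images.
- wide_1: One of the two: centrifuge tube with a wide ribbed white screw cap, 114 mm tall; cap 37 mm wide, from 90 to 114 mm above the bottom. Body clear, 29 mm wide, round bottom (cannot stand on the worktop); leans up to 5 degrees in a bucket. Origin: centre of the bottom; z runs up the tube. 50 g.
- wide_2: The other: centrifuge tube with a wide ribbed white screw cap, 114 mm tall; cap 37 mm wide, from 90 to 114 mm above the bottom. Body clear, 29 mm wide, round bottom (cannot stand on the worktop); leans up to 5 degrees in a bucket. Origin: centre of the bottom; z runs up the tube. 50 g.
- neck_1: One of the two: centrifuge tube with sloping shoulders and a narrow white cap, 116 mm tall; shoulders 78 to 90 mm, cap 22 mm wide, from 94 to 116 mm above the bottom. Body clear, 29 mm wide, round bottom (cannot stand on the worktop); leans up to 5 degrees in a bucket. Origin: centre of the bottom; z runs up the tube. 50 g.
- neck_2: The other: centrifuge tube with sloping shoulders and a narrow white cap, 116 mm tall; shoulders 78 to 90 mm, cap 22 mm wide, from 94 to 116 mm above the bottom. Body clear, 29 mm wide, round bottom (cannot stand on the worktop); leans up to 5 degrees in a bucket. Origin: centre of the bottom; z runs up the tube. 50 g.
- crown_1: One of the two: centrifuge tube with a low aluminium crown and a slim hexagonal stem on it, 115 mm tall; crown 34 mm wide, 84 to 92 mm, stem 12 to 14 mm wide, 92 to 115 mm above the bottom. Body clear, 29 mm wide, round bottom (cannot stand on the worktop); leans up to 5 degrees in a bucket. Origin: centre of the bottom; z runs up the tube. 50 g.
- crown_2: The other: centrifuge tube with a low aluminium crown and a slim hexagonal stem on it, 115 mm tall; crown 34 mm wide, 84 to 92 mm, stem 12 to 14 mm wide, 92 to 115 mm above the bottom. Body clear, 29 mm wide, round bottom (cannot stand on the worktop); leans up to 5 degrees in a bucket. Origin: centre of the bottom; z runs up the tube. 50 g.
- rotor: Centrifuge rotor with six round steel buckets on a stand. Origin: on its axis, 24 mm above the worktop; z up. Bucket centres: 80 mm from the axis, at 0, 60, 120.. degrees from its x axis. Bores 33 mm wide; rims 70 mm, floors (bottom of a tube fully home) 3 mm above the origin. Hub, nut and arms end below 78 mm. Turns stiffly about z (0.25 N m); buckets do not swing.
- rack_place (a point): Floor centre of the one wide place, 10 mm above the worktop, at an end of a fixed white rack (74 x 154 x 68 mm); free at the start. A parked tube's bottom lies here. Hole 34 mm wide in the top plate, upper face 58 mm above this point. z up; y along the rack, away from its fixed red-capped blood tubes (90 mm above this point), which begin 43 mm off on the -y side.
- jar: Bystander: white jar with a cream lid, 61 mm wide, 82 mm tall, loose. Origin: centre of the underside, z up.
- specimen_cup: Bystander: dark green-blue specimen cup with a lid, 52 mm wide, 57 mm tall, loose. Origin: centre of the underside, z up.

How it is judged:
By the outcome, as a careful person would: the job done as asked, in the order asked, and still so for the second after the job is handed in, with the robot touching nothing.
It also fails if it takes over 109 s, if anything falls off the work surface, if the arm or the gripper's body presses on something with over 40 N, if the wrist force passes 120 N, or if a joint passes its speed limit or range.

ROBOT

A 6-joint arm with a two-finger parallel gripper is mounted at the origin on a cart in front of the work surface, level with it; the furniture and walls round the work are solid. World frame = base frame: x ahead of the robot, y to its left, z up, the work surface at z = 0. Lengths are in m, angles in rad, forces in N, time in s.
With the tool pointing down it reaches from about 0.375 to 0.9 m from the base axis. Payload 3.1 kg.
Tool frame: the origin (TCP) lies at the very end of the fingers, on their centre line; the grasp point (between the pads) lies 19 mm behind it; z points along the fingers, y is the line along which they close (so a half turn about z gives the same grasp; the last joint's range is limited). The gripper opens to 85 mm and grips with 20 to 120 N. Pads are 22 mm wide; open, the fingers measure 114 mm over their backs; the gripper's body (76 mm by 85 mm) begins 54 mm behind the grasp point. The pads swing forward as they close: fully open they stand 13 mm farther back than shut.
Start: joints at [0.97, 0.527, 1.433, -0, 1.181, -0.178], TCP at [0.256, 0.57, 0.231] pointing down, gripper open.
Joint ranges: [-3.08, 3.08], [-0.75, 2.2], [0.22, 2.44], [-1.43, 4.57], [0, 2.65], [-2.85, 2.85]. Speed limits (rad/s): [2.79, 2.79, 3.14, 3.14, 3.14, 3.14].

INTERFACE

Orientations are given as a unit quaternion [x, y, z, w].
In Python, from station import sense, snapshot, camera_params, sign_off gives the robot as it stands.
- The arm moves only by the shell command python3 -m handwheel 'ROWS' [OPENING] [FORCE]. ROWS is JSON, a list that holds one entry, the list of rows, each a list of 4 numbers: the shift along the tool's x, y, z in units of 25 mm (1.0 is 25 mm), then the turn about the tool's z in units of 6 degrees (1.0 is 6 degrees). A call has 1 to 20 rows; each row shifts and turns the commanded pose from where the row before left it, along the tool's axes as they then stand; what a row does not reach is not made up. A row lasts 1/8 s, in which the tool goes at most 62.5 mm and 10.7 degrees, less where a joint would pass 70% of its speed; a pose out of reach is approached as far as the arm can. A call is refused whole if a number of a shift passes 1 or a number of a turn 1, either way. A call with a gripper value outside its range is refused whole. OPENING is the finger opening in mm, from 0 to 85.4, set as the call begins (- or left out, the last holds). The fingers move at their own pace and stop on an object; FORCE is the grip in N (left out, the last holds). Time passes only in rows, so rows that do not move let the fingers close. It gives the time, the measured TCP pose, the force, the opening and the grip force at its end, in the units of the state.
- sense(): the state, without advancing time (a new reading comes with each control period).
- snapshot(name): name is "side" or "top"; returns (picture, depth): 480x640x3 uint8, red, green, blue; 480x640 float32, m along the optical axis (not along the pixel's ray), 0 where there is no reading.
- camera_params(name): a dict with "mtx" (3x3 intrinsics, pixels), "extrinsics" (4x4, takes a point from camera to world coordinates). Camera axes: x right, y up, looking along -z (the intrinsics and any distortion apply to the point x, -y, -z); pixel columns grow to the right and rows downward; lengths in m; the calibration is good to about 2 mm. A picture is of the moment at which its call begins. camera_params takes no time and is no camera call.
- sign_off(): hands the job in; it is judged then, once.
The state is a dict: "t": time; "q": joint angles; "qd": joint speeds; "tau": joint torques, N m; "tcp_pos": TCP position; "tool_rot": TCP orientation; "force": force on the tool from outside, world axes, zero at the start; "ft_torque": the same for the moment, N m; "finger_gap": opening from 0.0 (shut) to 1.0 (fully open); "gripper_force": force on a finger pad.
Only numpy, scipy, OpenCV 4.12 (cv2) and the standard library are available. Lean on these libraries where they do the work, as an engineer would, in place of code of your own. Each camera call takes 0.05 s, during which the arm holds its last target. There are 200 camera calls.

## Working session

There is one attempt and no reset: what is moved stays moved. The work goes in short steps, Python scripts to look and compute and a shell command to move; the robot and the scene stay as the last step left them, time stands still between calls to the robot, and variables do not carry over. Pictures are saved under pics/ and viewed, at most 14 in all, crops included, and the job is handed in when it is done.

```bash
mkdir -p pics; ls
python3 - <<'E'
from station import *
import cv2,numpy as np
for n in("side","top"):
    p,d=snapshot(n); cv2.imwrite(f"pics/{n}0.png",p[:,:,::-1]); np.savez(f"{n}0.npz",p=p,d=d)
    c=camera_params(n); print(n,np.round(c["mtx"],1).tolist(),np.round(c["extrinsics"],3).tolist(),[k for k in c])
s=sense();print({k:np.round(v,3).tolist() for k,v in s.items()})
E
```

```text
pics
side [[466.2, 0.0, 317.6], [0.0, 466.2, 253.9], [0.0, 0.0, 1.0]] [[0.84, 0.334, -0.427, 0.232], [-0.542, 0.514, -0.665, -0.61], [-0.003, 0.79, 0.613, 0.588], [0.0, 0.0, 0.0, 1.0]] ['mtx', 'extrinsics']
top [[563.2, 0.0, 314.0], [0.0, 563.2, 238.8], [0.0, 0.0, 1.0]] [[-0.004, 0.993, -0.117, 0.453], [-1.0, -0.006, -0.019, -0.049], [-0.02, 0.117, 0.993, 1.28], [0.0, 0.0, 0.0, 1.0]] ['mtx', 'extrinsics']
{'t': 0.1, 'q': [0.97, 0.528, 1.434, -0.0, 1.181, -0.179], 'qd': [0.002, -0.002, -0.002, -0.0, -0.003, -0.0], 'tau': [-0.0, -44.33, -17.859, -0.0, 0.004, -0.0], 'tcp_pos': [0.256, 0.569, 0.23], 'tool_rot': [0.21, 0.978, -0.001, -0.0], 'force': [0.949, -0.116, -0.079], 'ft_torque': [-0.005, -0.013, -0.03], 'gripper_force': 0.0, 'finger_gap': 1.0}
```

View pics/side0.png

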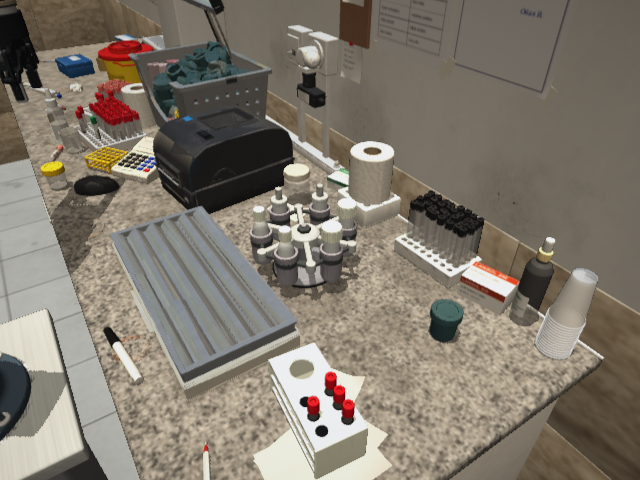

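View pics/top0.png

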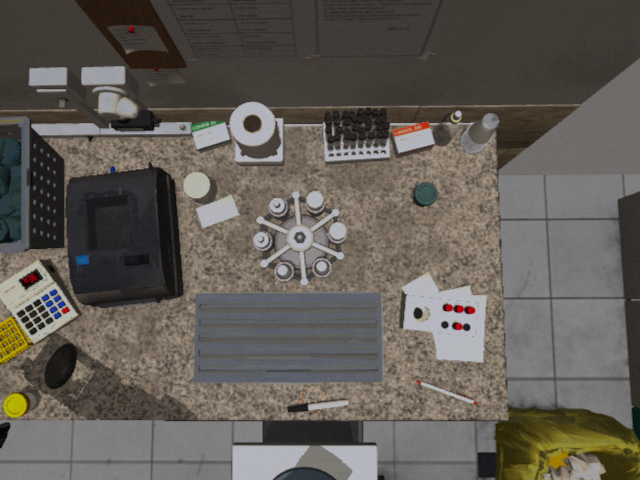

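The side view shows the rotor at about (303,240) with six tubes and the rack at (318,405), its wide hole at (301,369). In the top view the rotor is at (300,238), the wide hole at (420,313), the jar at (197,186) and the cup at (425,195). I'll zoom in to identify the tubes.

Run:
```python
import cv2,numpy as np
t=cv2.imread("pics/top0.png")[180:295,240:360]; s=cv2.imread("pics/side0.png")[165:300,235:370]
a=cv2.resize(t,(400,400*115//120),interpolation=2); b=cv2.resize(s,(400,400),interpolation=2)
a=cv2.copyMakeBorder(a,0,400-a.shape[0],0,0,0); cv2.imwrite("pics/z0.png",np.hstack([a,b]))
```

```text
(no output)
```

View pics/z0.png

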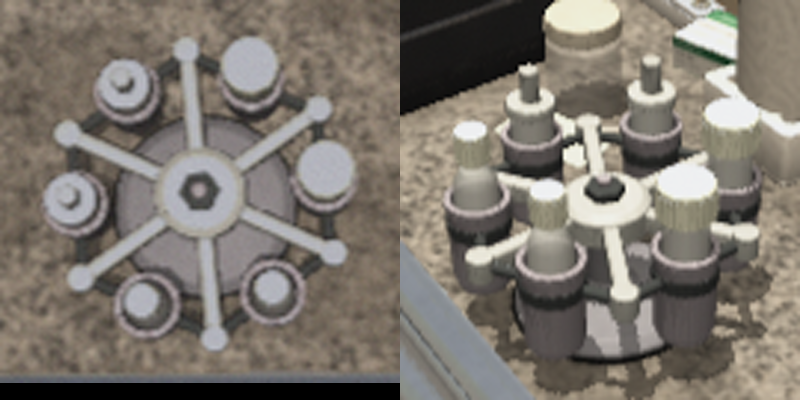

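```bash
cat > h.py <<'E'
from station import *
import cv2,numpy as np
P={n:camera_params(n) for n in("side","top")}
def cloud(n,d):
    K,T=P[n]["mtx"],P[n]["extrinsics"]; v,u=np.mgrid[:480,:640]
    c=np.stack([(u-K[0,2])/K[0,0]*d,-(v-K[1,2])/K[1,1]*d,-d],-1)
    w=c@T[:3,:3].T+T[:3,3]; w[d==0]=np.nan; return w
def ray(n,uv,z):
    K,T=P[n]["mtx"],P[n]["extrinsics"]; r=T[:3,:3]@np.array([(uv[0]-K[0,2])/K[0,0],-(uv[1]-K[1,2])/K[1,1],-1]); o=T[:3,3]
    return o+r*(z-o[2])/r[2]
def proj(n,p):
    K,T=P[n]["mtx"],P[n]["extrinsics"]; c=T[:3,:3].T@(np.asarray(p)-T[:3,3]); return np.array([K[0,0]*c[0]/-c[2]+K[0,2],K[1,1]*-c[1]/-c[2]+K[1,2]])
def tri(a,b): # pixel in top, side -> point, ray gap
    o,r=[],[]
    for n,uv in(("top",a),("side",b)):
        p=ray(n,uv,0); o.append(P[n]["extrinsics"][:3,3]); q=p-o[-1]; r.append(q/np.linalg.norm(q))
    st=np.linalg.lstsq(np.c_[r[0],-r[1]],o[1]-o[0],rcond=None)[0]
    A,B=o[0]+r[0]*st[0],o[1]+r[1]*st[1]; return (A+B)/2,np.linalg.norm(A-B)
E
python3 - <<'E'
from h import *
for n in("top","side"):
    f=np.load(n+"0.npz"); w=cloud(n,f["d"]); x,y,z=w[...,0],w[...,1],w[...,2]
    print(n,"table z",np.nanmedian(z[(abs(x-.6)<.05)&(abs(y+.2)<.03)]))
    for lo,hi,lab in((.128,.16,"tops"),(.078,.104,"hub/balls")):
        m=((np.hypot(x-.6,y-.005)<.13)&(z>lo)&(z<hi)).astype(np.uint8)
        k,l,s,c=cv2.connectedComponentsWithStats(m,connectivity=4)
        for i in range(1,k):
            if s[i,4]>8:
                a=w[l==i]; zt=np.percentile(a[:,2],80); t=a[a[:,2]>zt-.004]; print(lab,s[i,4],c[i].round(1),"mean",t.mean(0).round(4),"zmax",a[:,2].max().round(4))
E
```

```text
top table z -0.0005702499113828807
tops 251 [314.1 199.3] mean [ 0.6704 -0.0272  0.1407] zmax 0.1459
tops 38 [275.5 203. ] mean [0.663  0.052  0.1406] zmax 0.1447
tops 253 [336.8 230.4] mean [ 0.6051 -0.0737  0.1409] zmax 0.149
tops 39 [259.1 238. ] mean [0.5897 0.0856 0.142 ] zmax 0.1459
tops 91 [320.8 265.7] mean [ 0.533  -0.0408  0.1427] zmax 0.1485
tops 92 [281.9 269.7] mean [0.5252 0.0386 0.1431] zmax 0.1474
hub/balls 1713 [299.1 237.8] mean [0.5987 0.0055 0.0866] zmax 0.1026
hub/balls 116 [279.7 209.9] mean [0.6558 0.0492 0.0939] zmax 0.0997
hub/balls 91 [314.7 208.3] mean [ 0.6587 -0.0269  0.0936] zmax 0.0991
hub/balls 10 [267.1 215. ] mean [0.6471 0.0753 0.0798] zmax 0.0811
hub/balls 9 [261.7 230.4] mean [0.6103 0.0844 0.0949] zmax 0.0963
hub/balls 66 [336.  238.5] mean [ 0.5945 -0.0727  0.0945] zmax 0.0982
hub/balls 101 [264.9 245.2] mean [0.583  0.079  0.0942] zmax 0.0982
hub/balls 144 [321.2 267.4] mean [ 0.5312 -0.04    0.0942] zmax 0.1019
hub/balls 165 [283.  270.9] mean [0.5243 0.0387 0.0945] zmax 0.1035
side table z 0.0017684638827902832
tops 66 [319.2 188.1] mean [0.6612 0.0516 0.1431] zmax 0.1455
tops 66 [277.9 191.2] mean [0.5887 0.0842 0.1429] zmax 0.1451
tops 284 [346.5 205.7] mean [ 0.6683 -0.0292  0.1425] zmax 0.1447
tops 151 [258.7 212.3] mean [0.5234 0.0373 0.1441] zmax 0.1464
tops 342 [331.3 229.1] mean [ 0.6029 -0.0752  0.1424] zmax 0.1454
tops 174 [284.3 232.4] mean [ 0.5307 -0.0419  0.1442] zmax 0.1473
hub/balls 3160 [302.4 236.5] mean [ 0.5863 -0.0058  0.0966] zmax 0.104
```

Run:
```python
from h import *
I={}
for n,c,r in(("top",(300,237),12),("side",(304,228),12)):
    f=np.load(n+"0.npz"); p=f["p"]; g=p.max(-1); v,u=np.mgrid[:480,:640]
    m=((np.hypot(u-c[0],v-c[1])<r)&(g<110)).astype(np.uint8); k,l,s,ce=cv2.connectedComponentsWithStats(m)
    i=1+np.argmax(s[1:,4]); I[n]=ce[i]; print(n,s[i],ce[i].round(2), "depth z",np.nanmedian(cloud(n,f["d"])[l==i],0).round(4))
C,g=tri(I["top"],I["side"]); print("nut",C.round(4),g.round(4)); print([ray(n,I[n],.1).round(4) for n in I])
f=np.load("top0.npz"); w=cloud("top",f["d"]); p=f["p"].astype(int); cen=np.array([.5975,.0055])
d=w[...,:2]-cen; R=np.hypot(d[...,0],d[...,1])
m=((p.min(-1)>125)&(R>.078)&(R<.108)&(w[...,2]>.05)&(w[...,2]<.087)).astype(np.uint8)
k,l,s,ce=cv2.connectedComponentsWithStats(m)
A=[]
for i in range(1,k):
    if s[i,4]>12:
        q=w[l==i].mean(0); uv=ce[i]; a=np.degrees(np.arctan2(q[1]-cen[1],q[0]-cen[0])); A.append((a,q)); print(s[i,4],uv.round(1),q.round(4),R[l==i].mean().round(4),a.round(1),((a+30)%60).round(1))
# rack hole: dark/depth in white top plate
for n in("top","side"):
    f=np.load(n+"0.npz"); w=cloud(n,f["d"]); p=f["p"].astype(int)
    m=((abs(w[...,2]-.068)<.006)&(p.min(-1)>130)&(w[...,0]>.3)&(w[...,0]<.5)&(w[...,1]<-.2)&(w[...,1]>-.48)).astype(np.uint8)
    k,l,s,ce=cv2.connectedComponentsWithStats(m); i=1+np.argmax(s[1:,4]); mm=(l==i).astype(np.uint8)
    cs,h=cv2.findContours(mm,cv2.RETR_CCOMP,cv2.CHAIN_APPROX_NONE); print(n,"rack",s[i],"z",w[l==i][:,2].mean())
    o=max(cs,key=cv2.contourArea); print(" corners",[ray(n,c,.068)[:2].round(3).tolist() for c in cv2.boxPoints(cv2.minAreaRect(o))])
    for c,hh in zip(cs,h[0]):
        if hh[3]>=0 and len(c)>12:
            (x,y),(a,b),t=cv2.fitEllipse(c); print(" hole",round(x,1),round(y,1),round(a,1),round(b,1),ray(n,(x,y),.068).round(4))
```

```text
top [294 232  12  11  78] [299.59 237.15] depth z [0.5966 0.0037 0.0942]
side [297 225  14   9  82] [303.88 229.02] depth z [5.94e-01 1.00e-04 9.63e-02]
nut [0.5968 0.0046 0.0927] 0.0002
[array([0.596 , 0.0042, 0.1   ]), array([ 0.5913, -0.0045,  0.1   ])]
61 [295.5 195.8] [0.6883 0.0138 0.083 ] 0.0912 5.2 35.2
57 [333.5 213.1] [ 0.6497 -0.0682  0.0826] 0.0904 -54.7 35.3
58 [261.  220.1] [0.6355 0.088  0.0831] 0.0909 65.3 35.3
65 [338.3 254.7] [ 0.5599 -0.0776  0.0827] 0.0913 -114.4 35.6
58 [264.8 262.5] [0.5442 0.0793 0.0827] 0.0911 125.9 35.9
63 [303.5 280. ] [ 0.5064 -0.0033  0.0821] 0.0916 -174.5 35.5
top rack [ 403  294   75   43 1834] z 0.06759991396264703
 corners [[0.405, -0.211], [0.476, -0.221], [0.458, -0.375], [0.387, -0.364]]
 hole 460.4 326.0 9.4 21.5 [ 0.4081 -0.3349  0.068 ]
 hole 444.4 324.3 8.6 8.9 [ 0.4118 -0.3014  0.068 ]
 hole 420.8 312.8 16.6 18.0 [ 0.4362 -0.252   0.068 ]
 hole 458.1 308.4 9.7 40.7 [ 0.4453 -0.3313  0.068 ]
side rack [ 268  342  100  112 3930] z 0.069449165116742
 corners [[0.403, -0.211], [0.494, -0.21], [0.458, -0.373], [0.384, -0.366]]
 hole 321.2 430.6 12.8 14.0 [ 0.4069 -0.3447  0.068 ]
 hole 311.0 406.6 19.2 29.2 [ 0.4143 -0.3095  0.068 ]
 hole 301.4 369.0 19.5 25.0 [ 0.4348 -0.2519  0.068 ]
```

The rims come out at z 0.094 and the tube tops at 0.141–0.144, as the text gives. The two views agree: centre (0.597, 0.005), buckets at -24.5°+60k, tubes nearly upright.

Plan: park W from bucket 0, then N from 2 to 0, C from 4 to 2, and W from the rack to 4. I'll start by turning the tool so that y lies along world x.

```bash
python3 -m handwheel '[[[0,0,-0.15,1],[0,0,-0.15,1],[0,0,-0.15,1],[0,0,-0.15,1],[0,0,-0.15,1],[0,0,-0.15,1],[0,0,-0.15,1],[0,0,-0.15,1],[0,0,-0.15,1],[0,0,-0.15,1],[0,0,0,0.95],[0,0,0,0]]]' 60 40
```

```text
t: 1.6
tcp_pos: [0.2562, 0.5697, 0.2683]
tool_rot: [0.706, 0.708, -0.001, 0.0]
force: [-0.4, 0.4, 0.1]
finger_gap: 0.703
gripper_force: 0.0
```

```bash
python3 -m handwheel '[[[-0.987,0.33,0,0],[-0.987,0.33,0,0],[-0.987,0.33,0,0],[-0.987,0.33,0,0],[-0.987,0.33,0,0],[-0.987,0.33,0,0],[-0.987,0.33,0,0],[-0.987,0.33,0,0],[-0.987,0.33,0,0],[-0.987,0.33,0,0],[-0.987,0.33,0,0],[-0.987,0.33,0,0],[-0.987,0.33,0,0],[-0.987,0.33,0,0],[-0.987,0.33,0,0]]]' && python3 -m handwheel '[[[-0.76,0.966,0,0],[-0.76,0.966,0,0],[-0.76,0.966,0,0],[-0.76,0.966,0,0],[-0.76,0.966,0,0],[-0.76,0.966,0,0],[-0.76,0.966,0,0],[-0.76,0.966,0,0],[-0.76,0.966,0,0],[-0.76,0.966,0,0],[-0.76,0.966,0,0],[-0.76,0.966,0,0],[0,0,0,0],[0,0,0,0]]]'
```

```text
t: 3.48
tcp_pos: [0.3807, 0.1992, 0.2687]
tool_rot: [0.706, 0.708, -0.0, -0.0]
force: [0.3, 0.1, 0.3]
finger_gap: 0.702
gripper_force: 0.0
t: 5.22
tcp_pos: [0.6698, -0.0272, 0.2682]
tool_rot: [0.706, 0.708, -0.0, -0.001]
force: [-0.6, 0.9, 0.2]
finger_gap: 0.699
gripper_force: 0.0
```

```bash
python3 -m handwheel '[[[-0.04,0,1,0],[0,0,1,0],[0,0,1,0],[0,0,1,0],[0,0,0.9,0],[0,0,0.6,0],[0,0,0.6,0],[0,0,0,0],[0,0,0,0]]]'
python3 - <<'E'
from h import *
t,_=snapshot("top"); s,_=snapshot("side")
a=cv2.resize(t[150:270,250:370],(400,400),interpolation=2); b=cv2.resize(s[130:270,270:410],(400,400),interpolation=2)
cv2.imwrite("pics/z1.png",np.hstack([a,b])[:,:,::-1])
E
```

```text
t: 6.35
tcp_pos: [0.6713, -0.0287, 0.117]
tool_rot: [0.707, 0.708, 0.0, 0.001]
force: [0.8, 1.0, -0.6]
finger_gap: 0.703
gripper_force: 0.0
```

View pics/z1.png

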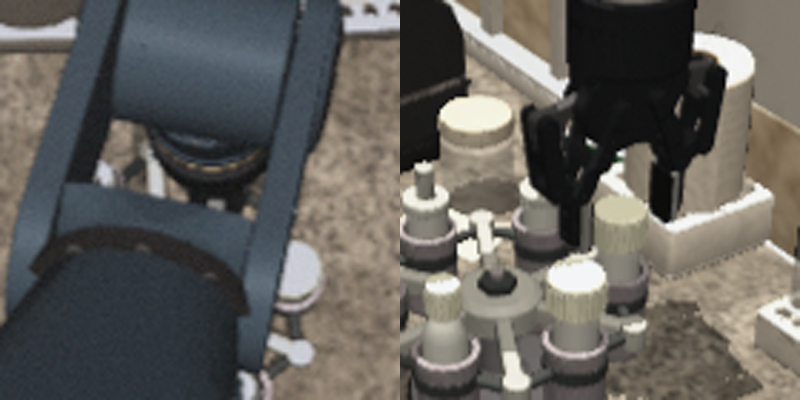

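The side crop shows the fingers on either side of the wide cap at (622,225). The arm hides the top view. I'll close the fingers now.

```bash
python3 -m handwheel '[[[0,0,0.08,0],[0,0,0,0],[0,0,0,0],[0,0,0,0],[0,0,0,0],[0,0,0,0],[0,0,0,0],[0,0,0,0]]]' 15 40; python3 -c "
from h import *
s=sense();print(s['force'],s['ft_torque'],s['finger_gap'],s['gripper_force'])"
```

```text
t: 7.45
tcp_pos: [0.671, -0.0287, 0.1147]
tool_rot: [0.707, 0.708, 0.0, 0.0]
force: [-1.3, -1.2, 5.8]
finger_gap: 0.416
gripper_force: 39.9
[-1.34038305 -1.19672053  5.7581078 ] [-0.045534    0.11522155 -0.03185959] 0.4155716622513354 39.887736439704895
```

```bash
python3 -m handwheel '[[[0,0,-0.2,0],[0,0,-0.5,0],[0,0,-0.9,0],[0,0,-0.9,0],[0,0,-0.9,0],[0,0,-0.9,0],[0,0,-0.9,0],[-0.893,-0.942,0,0],[-0.893,-0.942,0,0],[-0.893,-0.942,0,0],[-0.893,-0.942,0,0],[-0.893,-0.942,0,0],[-0.893,-0.942,0,0],[-0.893,-0.942,0,0],[-0.893,-0.942,0,0],[-0.893,-0.942,0,0],[-0.893,-0.942,0,0],[0,0,0,0],[0,0,0,0]]]' && python3 -m handwheel '[[[0,0,0.7,0],[0,0,0.7,0],[0,0,0.7,0],[0,0,0.78,0],[0,0,0,0],[0,0,0,0]]]'
python3 - <<'E'
from h import *
t,dt=snapshot("top"); s,ds=snapshot("side"); np.savez("r1.npz",t=t,dt=dt,s=s,ds=ds)
a=cv2.resize(t[250:370,360:480],(400,400),interpolation=2); b=cv2.resize(s[250:410,230:390],(400,400),interpolation=2)
cv2.imwrite("pics/z2.png",np.hstack([a,b])[:,:,::-1])
E
```

```text
t: 9.82
tcp_pos: [0.4359, -0.252, 0.2446]
tool_rot: [0.707, 0.707, 0.0, 0.0]
force: [-1.0, 0.2, -1.1]
finger_gap: 0.412
gripper_force: 40.0
t: 10.58
tcp_pos: [0.4364, -0.252, 0.1728]
tool_rot: [0.706, 0.708, 0.0, 0.001]
force: [0.7, 0.4, -0.4]
finger_gap: 0.414
gripper_force: 40.1
```

View pics/z2.png

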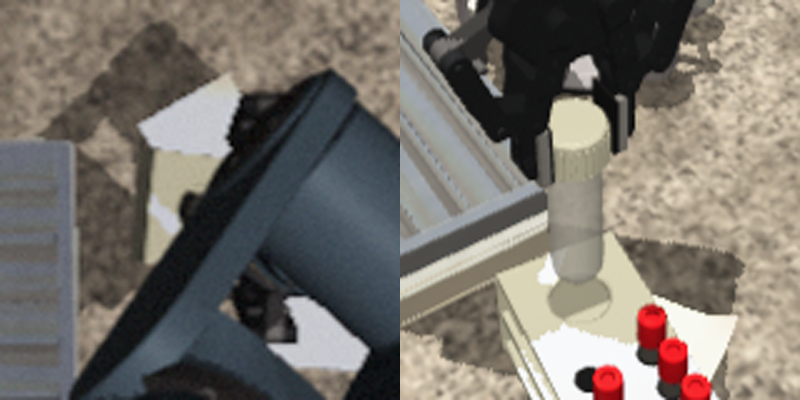

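The held tube hangs just above the wide hole. In the side view its bottom is at about (301,364) and the hole at (301,369). I'll compare these with the projected positions.

Run:
```python
from h import *
f=np.load("r1.npz"); s=f["s"].astype(int)
for z in (.0995,.12,.15,.19): print(z,proj("side",[.4364,-.252,z]).round(1))
print("hole",proj("side",[.4355,-.252,.068]))
# edges per row of tube body
g=cv2.GaussianBlur(f["s"],(3,3),0).astype(int)
for v in (296,302,308,315,325,335,345,352,358): print(v,g[v,282:326,2].tolist())
```

```text
0.0995 [301.9 353.6]
0.12 [301.5 343.3]
0.15 [300.9 327.4]
0.19 [300.1 304.7]
hole [301.84177702 368.86914755]
296 [21, 21, 21, 21, 21, 21, 22, 57, 130, 177, 184, 185, 185, 185, 185, 185, 185, 185, 185, 185, 185, 185, 185, 185, 185, 185, 185, 185, 182, 153, 91, 37, 16, 14, 23, 50, 80, 93, 79, 48, 27, 54, 115, 148]
302 [21, 20, 20, 23, 31, 53, 72, 79, 110, 159, 183, 185, 185, 185, 185, 185, 185, 185, 185, 185, 185, 185, 185, 185, 185, 185, 185, 185, 180, 165, 145, 111, 60, 24, 24, 50, 80, 93, 79, 47, 41, 80, 122, 139]
308 [21, 27, 47, 72, 88, 93, 90, 70, 71, 123, 167, 178, 182, 185, 187, 189, 190, 191, 190, 187, 182, 177, 172, 164, 151, 139, 130, 125, 123, 120, 117, 102, 62, 27, 25, 50, 80, 92, 106, 131, 144, 144, 144, 145]
315 [24, 24, 38, 64, 83, 90, 93, 81, 61, 71, 104, 124, 126, 124, 128, 131, 131, 131, 132, 132, 132, 129, 126, 126, 125, 121, 120, 119, 117, 117, 125, 138, 145, 145, 143, 139, 134, 130, 132, 137, 141, 140, 137, 136]
325 [172, 170, 160, 143, 124, 112, 112, 118, 123, 130, 136, 139, 140, 140, 139, 139, 139, 139, 139, 138, 136, 133, 130, 127, 125, 123, 118, 111, 113, 12
[... 265 characters left out ...]
 157, 150, 149, 152, 152, 145]
345 [116, 106, 101, 100, 100, 100, 100, 103, 109, 115, 119, 122, 124, 126, 127, 129, 131, 131, 130, 130, 130, 128, 126, 126, 125, 123, 122, 117, 122, 149, 174, 183, 183, 169, 137, 113, 105, 102, 98, 101, 112, 118, 118, 114]
352 [102, 105, 113, 120, 129, 147, 178, 199, 180, 156, 155, 159, 160, 157, 149, 146, 147, 146, 144, 143, 142, 140, 137, 134, 131, 129, 125, 119, 123, 148, 174, 183, 184, 184, 184, 184, 183, 177, 151, 108, 81, 77, 76, 72]
358 [183, 183, 187, 201, 224, 242, 249, 250, 245, 221, 182, 156, 147, 144, 144, 145, 146, 146, 144, 143, 141, 139, 137, 134, 131, 129, 130, 141, 162, 178, 183, 183, 183, 183, 183, 184, 184, 184, 183, 183, 183, 172, 142, 104]
```

```bash
python3 -m handwheel '[[[0,0,0.3,0],[0,0,0.3,0],[0,0,0.3,0],[0,0,0.3,0],[0,0,0,0]]]' && python3 -m handwheel '[[[0,0,0.4,0],[0,0,0.4,0],[0,0,0.4,0],[0,0,0.4,0],[0,0,0.12,0],[0,0,0,0],[0,0,0,0]]]'
```

```text
t: 11.3
tcp_pos: [0.4351, -0.2519, 0.1415]
tool_rot: [0.707, 0.708, -0.0, -0.001]
force: [0.1, 0.1, -0.4]
finger_gap: 0.414
gripper_force: 40.1
t: 12.18
tcp_pos: [0.4358, -0.2524, 0.0996]
tool_rot: [0.707, 0.708, 0.0, 0.0]
force: [0.9, -1.0, 0.1]
finger_gap: 0.416
gripper_force: 40.1
```

```bash
python3 -m handwheel '[[[0,0,0,0],[0,0,0,0],[0,0,0,0],[0,0,0,0],[0,0,-0.5,0],[0,0,-0.9,0],[0,0,-0.9,0],[0,0,-0.9,0],[0,0,-0.82,0]]]' 60 && python3 -m handwheel '[[[0.9356,0.427,0,0],[0.9356,0.427,0,0],[0.9356,0.427,0,0],[0.9356,0.427,0,0],[0.9356,0.427,0,0],[0.9356,0.427,0,0],[0.9356,0.427,0,0],[0.9356,0.427,0,0],[0.9356,0.427,0,0],[0,0,0,0],[0,0,0,0]]]'
python3 - <<'E'
from h import *
s,ds=snapshot("side"); t,_=snapshot("top")
a=cv2.resize(s[330:410,260:340],(400,400),interpolation=2); b=cv2.resize(s[150:310,220:380],(400,400),interpolation=2)
cv2.imwrite("pics/z3.png",np.hstack([a,b])[:,:,::-1])
E
```

```text
t: 13.3
tcp_pos: [0.4356, -0.2523, 0.2015]
tool_rot: [0.707, 0.708, 0.0, 0.001]
force: [0.2, 0.1, 0.1]
finger_gap: 0.701
gripper_force: 0.0
t: 14.68
tcp_pos: [0.5311, -0.0419, 0.2002]
tool_rot: [0.707, 0.708, -0.0, 0.0]
force: [-0.1, 0.1, -0.8]
finger_gap: 0.702
gripper_force: 0.0
```

View pics/z3.png

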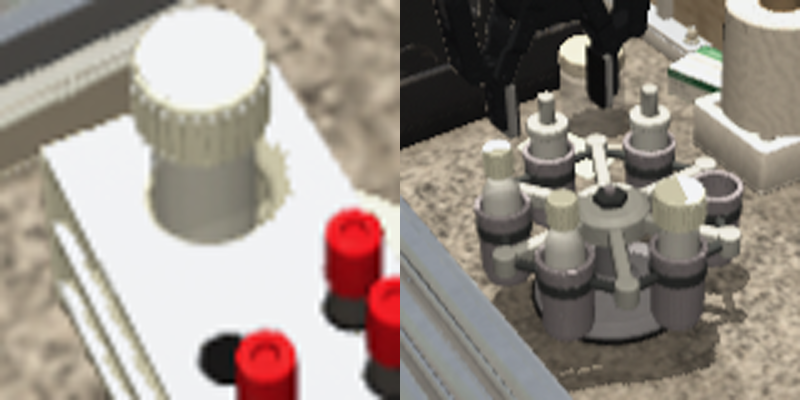

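W is parked upright in the wide hole (left half, tube at (206,190)), and bucket 0 is empty at (715,200). Next I grip N in bucket 2.

```bash
python3 -m handwheel '[[[0,0.02,0.8,0],[0,0,0.8,0],[0,0,0.8,0],[0,0,0.5,0],[0,0,0.34,0],[0,0,0,0],[0,0,0,0]]]' && python3 -m handwheel '[[[0,0,0,0],[0,0,0,0],[0,0,0,0],[0,0,0,0],[0,0,0,0],[0,0,0,0],[0,0,0,0],[0,0,0,0]]]' 5 40
```

```text
t: 15.65
tcp_pos: [0.5323, -0.0417, 0.1193]
tool_rot: [0.707, 0.708, 0.0, 0.001]
force: [0.4, 0.7, 0.3]
finger_gap: 0.703
gripper_force: 0.0
t: 16.65
tcp_pos: [0.5321, -0.0416, 0.1192]
tool_rot: [0.707, 0.708, 0.0, 0.0]
force: [-0.6, -0.4, 4.9]
finger_gap: 0.236
gripper_force: 39.2
```

```bash
python3 -m handwheel '[[[0,0,-0.2,0],[0,0,-0.5,0],[0,0,-0.9,0],[0,0,-0.9,0],[0,0,-0.9,0],[0,0,-0.9,0],[0,0,-0.9,0],[0.09,0.918,0,0],[0.09,0.918,0,0],[0.09,0.918,0,0],[0.09,0.918,0,0],[0.09,0.918,0,0],[0.09,0.918,0,0],[0,0,0.5,0],[0,0,0.7,0],[0,0,0.7,0],[0,0,0.18,0],[0,0,0,0],[0,0,0,0]]]'
python3 - <<'E'
from h import *
s,ds=snapshot("side"); np.savez("b0.npz",s=s,ds=ds)
a=cv2.resize(s[150:270,290:410],(600,600),interpolation=2)
cv2.imwrite("pics/z4.png",a[:,:,::-1])
p=sense()["tcp_pos"]
for z in(.105,.12,.14,.16): print(z,proj("side",[p[0],p[1],z]).round(1))
print("rim",proj("side",[.6698,-.0282,.094]).round(1))
E
```

```text
t: 19.02
tcp_pos: [0.67, -0.028, 0.1975]
tool_rot: [0.707, 0.708, 0.0, 0.001]
force: [-1.3, -0.4, -0.6]
finger_gap: 0.237
gripper_force: 39.3
0.105 [346.4 219.7]
0.12 [346.6 212.9]
0.14 [347.  203.7]
0.16 [347.4 194.1]
rim [346.1 224.7]
```

View pics/z4.png

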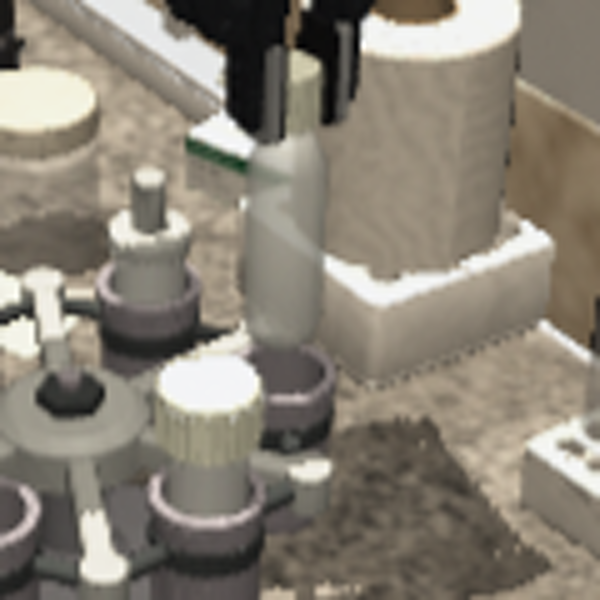

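The tube hangs upright over bucket 0. In the crop its bottom is at about (283,345) and the rim centre at about (283,373), which matches the prediction within 1 mm. I'll insert it in stages.

```bash
python3 -m handwheel '[[[0,0,0.3,0],[0,0,0.3,0],[0,0,0.3,0],[0,0,0.3,0],[0,0,0,0]]]' && python3 -m handwheel '[[[0,0,0.4,0],[0,0,0.4,0],[0,0,0.4,0],[0,0,0.4,0],[0,0,0.24,0],[0,0,0,0],[0,0,0,0]]]'
```

```text
t: 19.7
tcp_pos: [0.6689, -0.0277, 0.1657]
tool_rot: [0.707, 0.708, -0.001, -0.001]
force: [-0.8, 0.3, -0.6]
finger_gap: 0.238
gripper_force: 39.3
t: 20.58
tcp_pos: [0.6697, -0.0279, 0.1211]
tool_rot: [0.707, 0.708, 0.0, 0.0]
force: [0.2, -0.1, -0.8]
finger_gap: 0.236
gripper_force: 39.4
```

```bash
python3 -m handwheel '[[[0,0,0,0],[0,0,0,0],[0,0,0,0],[0,0,0,0],[0,0,-0.5,0],[0,0,-0.9,0],[0,0,-0.9,0],[0,0,-0.86,0],[0.9,-0.643,0,0],[0.9,-0.643,0,0],[0.9,-0.643,0,0],[0.9,-0.643,0,0],[0.9,-0.643,0,0],[0,0,0,0],[0,0,0,0]]]' 50 && python3 -m handwheel '[[[0,0,0.8,0],[0,0,0.8,0],[0,0,0.8,0],[0,0,0.5,0],[0,0,0.2,0],[0,0,0,0],[0,0,0,0]]]'
python3 - <<'E'
from h import *
s,ds=snapshot("side"); np.savez("b0.npz",s=s,ds=ds)
a=cv2.resize(s[150:270,240:360],(600,600),interpolation=2)
cv2.imwrite("pics/z5.png",a[:,:,::-1])
E
```

```text
t: 22.45
tcp_pos: [0.5896, 0.0845, 0.2001]
tool_rot: [0.706, 0.708, 0.0, 0.001]
force: [-0.0, 0.7, -0.3]
finger_gap: 0.589
gripper_force: 0.0
t: 23.32
tcp_pos: [0.5896, 0.0845, 0.123]
tool_rot: [0.707, 0.708, 0.0, 0.001]
force: [0.0, -0.6, -0.1]
finger_gap: 0.585
gripper_force: 0.0
```

View pics/z5.png

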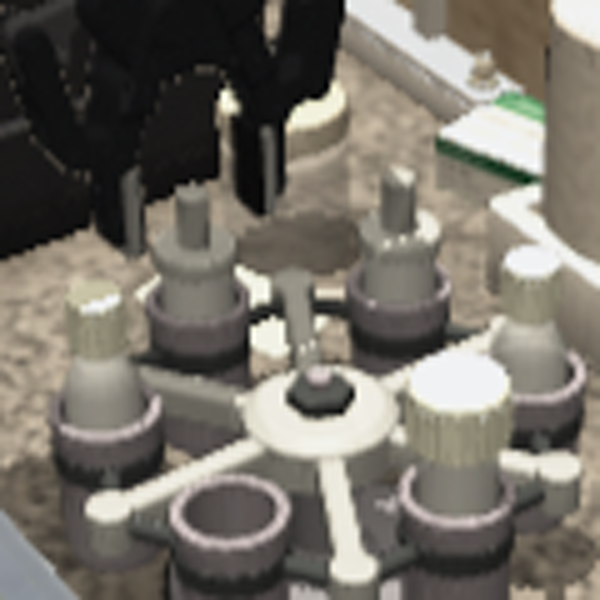

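N is home in bucket 0 (right, (530,300)). The stem of C at (193,215) stands between the fingers, and bucket 2 is empty at (230,515). I'll grip the stem.

```bash
python3 -m handwheel '[[[0,0,0,0],[0,0,0,0],[0,0,0,0],[0,0,0,0],[0,0,0,0],[0,0,0,0],[0,0,0,0],[0,0,0,0]]]' 0 40 && python3 -m handwheel '[[[0,0,-0.2,0],[0,0,-0.5,0],[0,0,-0.9,0],[0,0,-0.9,0],[0,0,-0.9,0],[0,0,-0.9,0],[0,0,-0.9,0],[0,0,0,0]]]'
python3 - <<'E'
from h import *
s,ds=snapshot("side")
a=cv2.resize(s[90:270,200:380],(600,600),interpolation=2)
cv2.imwrite("pics/z6.png",a[:,:,::-1])
p=sense()["tcp_pos"]
for z in(.155,.2,.24): print(z,((proj("side",[p[0],p[1],z])-[200,90])/.3).round(1))
E
```

```text
t: 24.38
tcp_pos: [0.5893, 0.0845, 0.1226]
tool_rot: [0.707, 0.708, 0.0, 0.0]
force: [-0.4, 1.4, 5.1]
finger_gap: 0.135
gripper_force: 39.1
t: 25.38
tcp_pos: [0.5899, 0.0845, 0.2545]
tool_rot: [0.707, 0.708, 0.001, 0.002]
force: [0.6, -0.2, -0.3]
finger_gap: 0.137
gripper_force: 39.2
0.155 [258.5 309.5]
0.2 [254.  237.1]
0.24 [249.7 168.6]
```

View pics/z6.png

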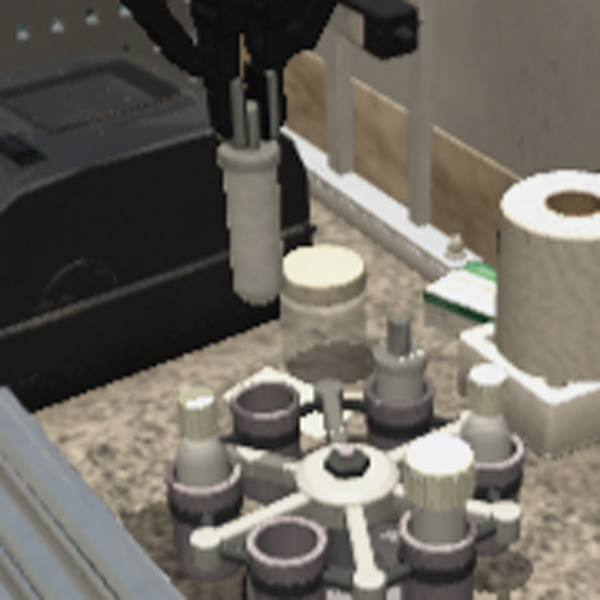

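C is held upright, bottom at (257,300) in the crop, as predicted. I'll take it to above bucket 2.

```bash
python3 -m handwheel '[[[-0.84,-0.387,0,0],[-0.84,-0.387,0,0],[-0.84,-0.387,0,0],[-0.84,-0.387,0,0],[-0.84,-0.387,0,0],[-0.84,-0.387,0,0],[0,0,0.5,0],[0,0,0.7,0],[0,0,0.7,0],[0,0,0.26,0],[0,0,0,0],[0,0,0,0]]]'
python3 - <<'E'
from h import *
s,ds=snapshot("side")
a=cv2.resize(s[170:290,230:350],(600,600),interpolation=2)
cv2.imwrite("pics/z7.png",a[:,:,::-1])
p=sense()["tcp_pos"]
for z in(.105,.14,.18): print(z,((proj("side",[p[0],p[1],z])-[230,170])/.2).round(1))
print("rim",((proj("side",[.5319,-.0415,.094])-[230,170])/.2).round(1))
E
```

```text
t: 26.92
tcp_pos: [0.5315, -0.0415, 0.1986]
tool_rot: [0.707, 0.708, 0.0, 0.0]
force: [-0.1, -0.1, -0.5]
finger_gap: 0.136
gripper_force: 39.2
0.105 [277.3 388.7]
0.14 [272.6 305.2]
0.18 [266.9 204.1]
rim [279.5 413.6]
```

View pics/z7.png

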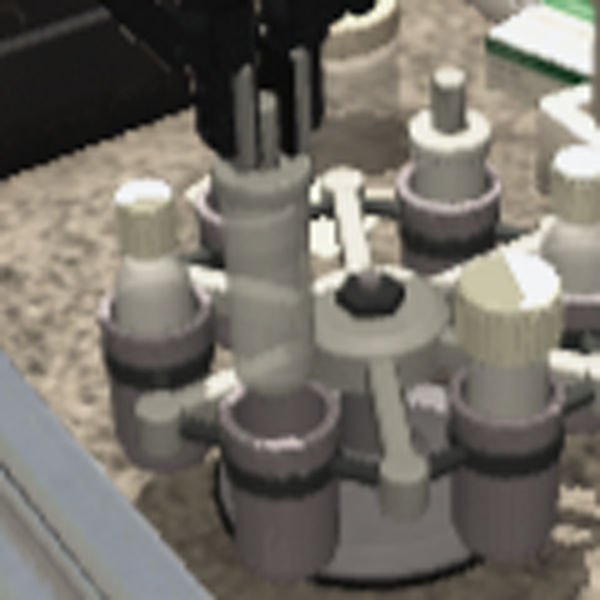

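The tube is over bucket 2. Its bottom is at about (276,390) and the rim centre at (280,415), so it sits about 1 mm left. I'll nudge it and insert.

```bash
python3 -m handwheel '[[[-0.016,0.03,0.3,0],[0,0,0.3,0],[0,0,0.3,0],[0,0,0.3,0],[0,0,0,0]]]' && python3 -m handwheel '[[[0,0,0.4,0],[0,0,0.4,0],[0,0,0.4,0],[0,0,0.4,0],[0,0,0.14,0],[0,0,0,0],[0,0,0,0]]]'
```

```text
t: 27.6
tcp_pos: [0.5313, -0.0418, 0.1674]
tool_rot: [0.707, 0.708, -0.0, -0.001]
force: [-0.6, -0.2, -0.3]
finger_gap: 0.138
gripper_force: 39.2
t: 28.48
tcp_pos: [0.5322, -0.042, 0.1251]
tool_rot: [0.707, 0.708, 0.0, 0.0]
force: [-0.1, 0.0, -1.2]
finger_gap: 0.134
gripper_force: 39.2
```

```bash
python3 -m handwheel '[[[0,0,0,0],[0,0,0,0],[0,0,0,0],[0,0,0,0],[0,0,-0.5,0],[0,0,-0.9,0],[0,0,-0.9,0],[0,0,-0.7,0],[0,0,0,0]]]' 60
python3 - <<'E'
from h import *
S={}
for n in("top","side"):
    p,d=snapshot(n); S[n]=p; w=cloud(n,d); x,y,z=[w[...,i] for i in range(3)]
    m=(np.hypot(x-.435,y+.252)<.03)&(z>.112)&(z<.135)
    if m.sum(): t=w[m]; print(n,m.sum(),t.mean(0).round(4),t[:,:2].min(0).round(4),t[:,:2].max(0).round(4))
    u,v=np.where(m)[::-1]; print((u.mean().round(1),v.mean().round(1)))
a=cv2.resize(S["top"][270:350,380:460],(400,400),interpolation=2); b=cv2.resize(S["side"][170:290,230:350],(400,400),interpolation=2)
cv2.imwrite("pics/z8.png",np.hstack([a,b])[:,:,::-1])
E
```

```text
t: 29.6
tcp_pos: [0.5331, -0.0422, 0.2019]
tool_rot: [0.707, 0.708, 0.001, 0.002]
force: [0.1, -0.6, 0.7]
finger_gap: 0.699
gripper_force: 0.0
top 268 [ 0.4354 -0.2499  0.1227] [ 0.4183 -0.2686] [ 0.4527 -0.2323]
(np.float64(424.3), np.float64(313.6))
side 618 [ 0.432  -0.2544  0.1232] [ 0.4154 -0.2692] [ 0.4519 -0.2338]
(np.float64(299.5), np.float64(344.3))
```

View pics/z8.png

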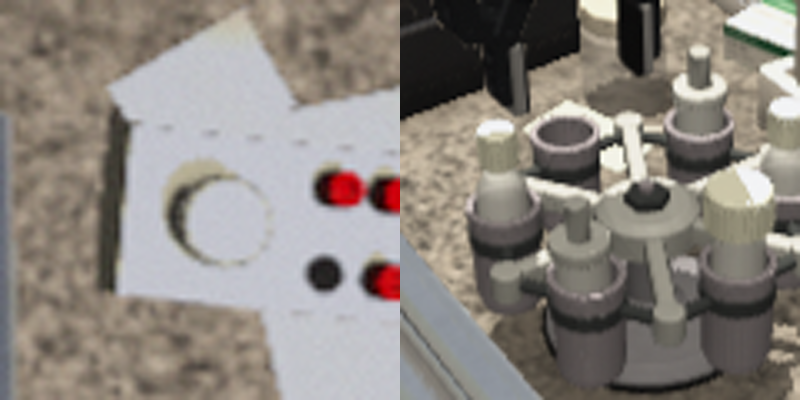

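C is in bucket 2 (crop (580,240)). W stands upright in the rack, cap at about (0.435,-0.251). I'll fetch it.

```bash
python3 -m handwheel '[[[-0.93,-0.434,0,0],[-0.93,-0.434,0,0],[-0.93,-0.434,0,0],[-0.93,-0.434,0,0],[-0.93,-0.434,0,0],[-0.93,-0.434,0,0],[-0.93,-0.434,0,0],[-0.93,-0.434,0,0],[-0.93,-0.434,0,0],[0,0,0,0],[0,0,0.9,0],[0,0,0.9,0],[0,0,0.9,0],[0,0,0.9,0],[0,0,0.55,0],[0,0,0,0],[0,0,0,0]]]' && python3 -m handwheel '[[[0,0,0,0],[0,0,0,0],[0,0,0,0],[0,0,0,0],[0,0,0,0],[0,0,0,0],[0,0,0,0],[0,0,0,0]]]' 15 40
```

```text
t: 31.82
tcp_pos: [0.4349, -0.2514, 0.0965]
tool_rot: [0.707, 0.708, 0.0, 0.0]
force: [-0.4, -0.2, -0.4]
finger_gap: 0.704
gripper_force: 0.0
t: 32.83
tcp_pos: [0.4348, -0.2517, 0.0968]
tool_rot: [0.707, 0.708, -0.0, 0.001]
force: [0.2, 0.6, 5.2]
finger_gap: 0.417
gripper_force: 39.6
```

```bash
python3 -m handwheel '[[[0,0,-0.2,0],[0,0,-0.5,0],[0,0,-0.9,0],[0,0,-0.9,0],[0,0,-0.9,0],[0,0,-0.9,0],[0,0,-0.9,0],[0,0,-0.8,0],[0,0,0,0],[0,0,0,0]]]'
```

```text
t: 34.08
tcp_pos: [0.434, -0.2508, 0.2456]
tool_rot: [0.707, 0.708, -0.0, -0.001]
force: [-0.2, 0.7, -0.4]
finger_gap: 0.416
gripper_force: 40.1
```

```bash
python3 -m handwheel '[[[0.96,0.4415,0,0],[0.96,0.4415,0,0],[0.96,0.4415,0,0],[0.96,0.4415,0,0],[0.96,0.4415,0,0],[0.96,0.4415,0,0],[0.96,0.4415,0,0],[0.96,0.4415,0,0],[0.96,0.4415,0,0],[0.96,0.4415,0,0],[0.96,0.4415,0,0],[0.96,0.4415,0,0],[0.96,0.4415,0,0],[0.96,0.4415,0,0],[0,0,0.7,0],[0,0,0.7,0],[0,0,0.7,0],[0,0,0,0],[0,0,0,0]]]'
python3 - <<'E'
from h import *
s,ds=snapshot("side")
a=cv2.resize(s[140:260,230:350],(600,600),interpolation=2)
cv2.imwrite("pics/z9.png",a[:,:,::-1])
p=sense()["tcp_pos"]
for z in(.105,.14,.18): print(z,((proj("side",[p[0],p[1],z])-[230,140])/.2).round(1))
print("rim",((proj("side",[.5893,.0846,.094])-[230,140])/.2).round(1))
E
```

```text
t: 36.45
tcp_pos: [0.5885, 0.0848, 0.1933]
tool_rot: [0.707, 0.708, -0.0, -0.0]
force: [-0.8, -0.2, -0.5]
finger_gap: 0.414
gripper_force: 40.2
0.105 [244.3 327.2]
0.14 [239.4 248.9]
0.18 [233.5 154.6]
rim [247. 351.]
```

View pics/z9.png

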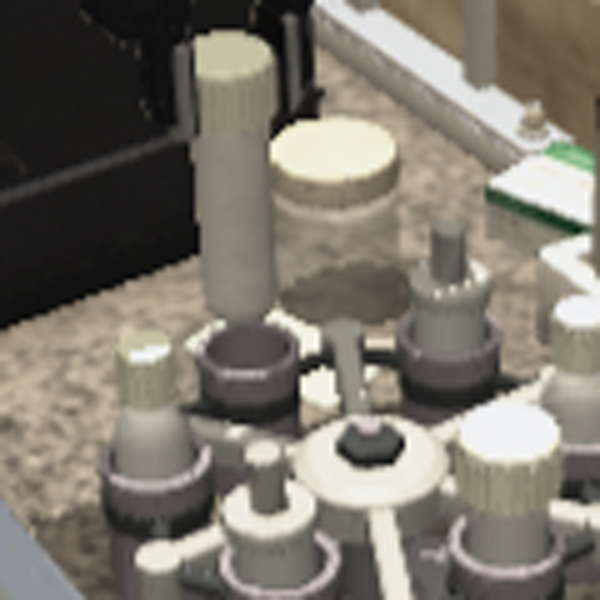

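The tube appears to lean slightly: its bottom at (240,320) is a little left of and beyond the prediction, with the rim centre at (249,350). I'll measure the lean from depth.

Run:
```python
from h import *
p0=sense()["tcp_pos"]
for n in("side",):
    s,d=snapshot(n); w=cloud(n,d).reshape(-1,3)
    b=w[(np.hypot(w[:,0]-p0[0],w[:,1]-p0[1])<.03)&(w[:,2]>.118)&(w[:,2]<.185)]
    # fit cylinder of radius 14.5 mm: axis point + slope
    from scipy.optimize import least_squares
    def f(q):
        c=q[:2]+np.outer(b[:,2]-.12,q[2:]); v=b[:,:2]-c; return np.hypot(v[:,0],v[:,1])-.0145
    r=least_squares(f,[*p0[:2],0,0],loss="soft_l1",f_scale=.001); print(n,len(b),"axis at z.12-tcp mm",((r.x[:2]-p0[:2])*1e3).round(2),"slope mm/100",(r.x[2:]*100).round(2),"rms mm",(np.std(f(r.x))*1e3).round(2))
    # rim of empty bucket 4
    k=w[(np.hypot(w[:,0]-.5893,w[:,1]-.0846)<.024)&(abs(w[:,2]-.095)<.003)]; print("rim pts",len(k),k.mean(0).round(4),k.min(0).round(4),k.max(0).round(4))
print(p0)
```

```text
side 461 axis at z.12-tcp mm [0.22 2.31] slope mm/100 [-1.59 -0.69] rms mm 1.12
rim pts 125 [0.5884 0.084  0.095 ] [0.5682 0.0639 0.092 ] [0.6105 0.1067 0.098 ]
[0.58887923 0.08480967 0.19385193]
```

```bash
python3 -m handwheel '[[[-0.09,0.03,0,0],[0,0,0,0],[0,0,0.2,0],[0,0,0.2,0],[0,0,0.2,0],[0,0,0.2,0],[0,0,0,0]]]'
python3 - <<'E'
from h import *
s,ds=snapshot("side")
a=cv2.resize(s[140:260,230:350],(600,600),interpolation=2)
cv2.imwrite("pics/z10.png",a[:,:,::-1])
E
```

```text
t: 37.42
tcp_pos: [0.5889, 0.0827, 0.1729]
tool_rot: [0.707, 0.708, -0.0, -0.001]
force: [0.0, -0.0, -0.3]
finger_gap: 0.414
gripper_force: 40.2
```

View pics/z10.png

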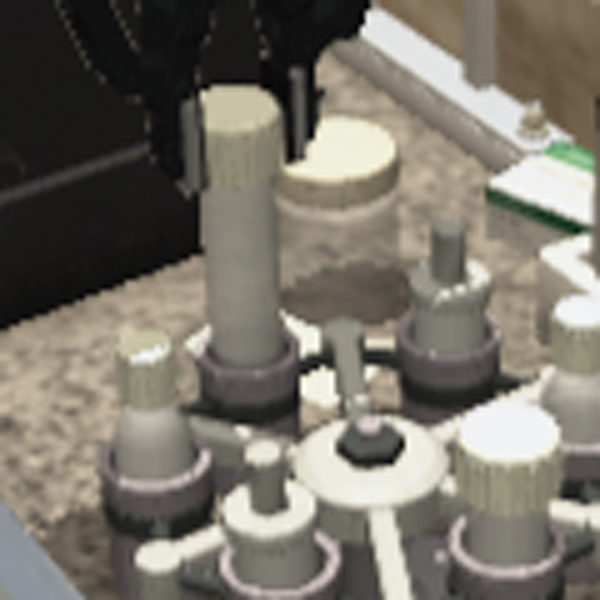

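The bottom has entered bucket 4 with no contact force (body at (247,340), rim at (249,350)). I'll continue down.

```bash
python3 -m handwheel '[[[0,0.02,0.3,0],[0,0,0.3,0],[0,0,0.3,0],[0,0,0.3,0],[0,0,0,0]]]' && python3 -m handwheel '[[[0,0,0.3,0],[0,0,0.3,0],[0,0,0.3,0],[0,0,0.18,0],[0,0,0,0],[0,0,0,0]]]'
```

```text
t: 38.1
tcp_pos: [0.5894, 0.0827, 0.1427]
tool_rot: [0.707, 0.708, -0.0, -0.001]
force: [-0.5, -0.3, 0.1]
finger_gap: 0.42
gripper_force: 40.2
t: 38.85
tcp_pos: [0.5899, 0.0826, 0.1167]
tool_rot: [0.707, 0.708, 0.0, 0.0]
force: [0.9, -0.1, 0.2]
finger_gap: 0.418
gripper_force: 40.2
```

```bash
python3 -m handwheel '[[[0,0,0,0],[0,0,0,0],[0,0,0,0],[0,0,0,0],[0,0,-0.5,0],[0,0,-0.9,0],[0,0,-0.9,0],[0,0,-0.9,0],[0,0,-0.9,0],[0.5,-0.9,0,0],[0.9,-0.9,0,0],[0.9,-0.9,0,0],[0.9,-0.9,0,0],[0.9,-0.9,0,0],[0.9,-0.9,0,0],[0.9,-0.9,0,0],[0,0,0,0],[0,0,0,0]]]' 60
python3 - <<'E'
from h import *
S={}
for n in("top","side"):
    p,d=snapshot(n); S[n]=p; w=cloud(n,d); x,y,z=[w[...,i] for i in range(3)]
    m=((np.hypot(x-.597,y-.005)<.13)&(z>.128)&(z<.17)).astype(np.uint8)
    k,l,s,c=cv2.connectedComponentsWithStats(m,connectivity=4)
    for i in range(1,k):
        if s[i,4]>8: a=w[l==i]; t=a[a[:,2]>np.percentile(a[:,2],80)-.004]; print(n,s[i,4],t.mean(0).round(4))
a=cv2.resize(S["top"][180:295,240:355],(400,400),interpolation=2); b=cv2.resize(S["side"][165:300,235:370],(400,400),interpolation=2)
cv2.imwrite("pics/z11.png",np.hstack([a,b])[:,:,::-1])
E
```

```text
t: 41.1
tcp_pos: [0.4331, 0.2298, 0.2198]
tool_rot: [0.706, 0.708, 0.001, 0.001]
force: [0.8, 0.1, 0.1]
finger_gap: 0.7
gripper_force: 0.0
top 97 [ 0.6687 -0.0265  0.1426]
top 38 [0.6631 0.0524 0.1409]
top 254 [ 0.6051 -0.0735  0.1404]
top 255 [0.5867 0.0869 0.1405]
top 92 [0.5255 0.0392 0.1429]
top 32 [ 0.5286 -0.0419  0.1412]
side 66 [0.6609 0.0507 0.143 ]
side 263 [0.5845 0.0854 0.1424]
side 144 [ 0.6667 -0.0284  0.144 ]
side 148 [0.5233 0.0371 0.1443]
side 339 [ 0.603  -0.0751  0.1424]
side 81 [ 0.5267 -0.0421  0.143 ]
```

View pics/z11.png

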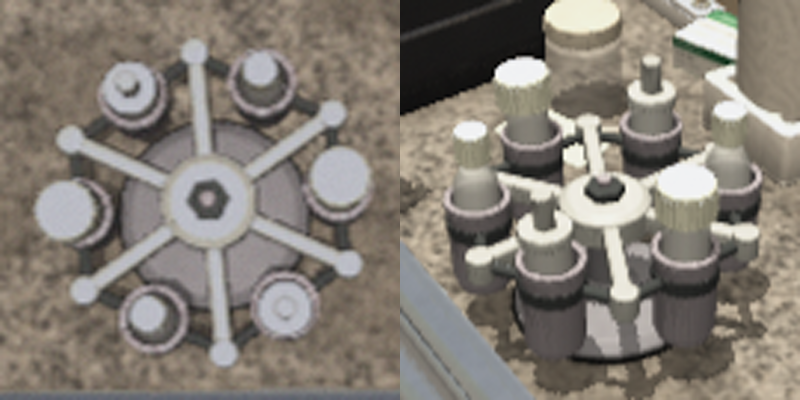

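The final picture shows W at (70,210) opposite W at (340,175), N at (262,75) opposite N at (152,315), and C at (128,90) opposite C at (285,305). All the tops are at their home heights. I'll hand the job in.

```bash
python3 -c "from station import *; print(sign_off())"
```

```text
the job is handed in; nothing more can be done
None
```

All six tubes are fully home, each straight across the hub from its twin; I handed the job in at about 41 s with the jar and specimen cup left alone, and no verdict was returned.

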